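# Shut the sliding doors of a new wall cabinet

### The arm

A 6-joint arm with a two-finger parallel gripper is mounted at the origin on the work surface. World frame = base frame: x ahead of the robot, y to its left, z up, the work surface at z = 0. Lengths are in m, angles in rad, forces in N, time in s.
With the tool pointing down it reaches from about 0.325 to 0.9 m from the base axis. Payload 6.1 kg.
Tool frame: the origin (TCP) lies between the finger pads; the fingertips stand 19 mm ahead of it and the grasp point (between the pads) is the TCP; z points along the fingers, y is the line along which they close (so a half turn about z gives the same grasp; the last joint's range is limited). The gripper opens to 85 mm and grips with 20 to 120 N. Pads are 22 mm wide; open, the fingers measure 114 mm over their backs; the gripper's body (76 mm by 85 mm) begins 54 mm behind the grasp point. The pads swing forward as they close: fully open they stand 13 mm farther back than shut.
Start: joints at [1.015, 0.22, 1.526, -0, 1.395, -0.126], TCP at [0.26, 0.568, 0.25] pointing down, gripper open.
Joint ranges: [-2.98, 2.98], [-0.91, 2.08], [0.09, 2.57], [-1.24, 4.39], [0.2, 2.65], [-2.68, 2.68]. Speed limits (rad/s): [2.57, 2.57, 3.01, 3.14, 3.14, 3.14].

### API

Orientations are given as a unit quaternion [x, y, z, w].
In Python, from station import manip gives the robot as it stands. The module is installed in compiled form; this text tells all that it offers.
- The arm moves only by the tool jog_arm, never from a script. Its argument "moves" is a list of rows, each a list of 5 numbers: the closure in counts, from 0 (fully open) to 255 (shut), then the shift along the world's x, y, z in cm, then the turn about the world's z in degrees. A call has 1 to 8 rows; each row is the pose to reach, as a shift and turn from the pose commanded when the call began; what a row does not reach only later rows make up. A row lasts 1/10 s, in which the tool goes at most 50 mm and 8.59 degrees, less where a joint would pass 70% of its speed; a pose out of reach is approached as far as the arm can. A call with a gripper value outside its range is refused whole. The fingers move at their own pace and stop on an object; the grip force is fixed at half the most. Time passes only in rows, so rows that repeat a pose let the fingers close. It gives the time, the measured TCP pose, the force, the opening and the grip force at its end, in the units of the state.
- manip.get_state(): the state, without advancing time (a new reading comes with each control period).
- manip.snapshot(name): name is "scene" or "top"; returns (picture, depth): 480x640x3 uint8, blue, green, red; 480x640 float32, m along the optical axis (not along the pixel's ray), 0 where there is no reading.
- manip.camera_model(name): a dict with "fx", "fy", "cx", "cy" (pixels), "rvec" (rotation vector, rad) and "tvec" (3), from world to camera coordinates, as OpenCV has them. Camera axes: x right, y down, z forward; pixel columns grow to the right and rows downward; lengths in m; the calibration is good to about 2 mm. A picture is of the moment at which its call begins. camera_model takes no time and is no camera call.
- manip.finish_job(): hands the job in; it is judged then, once.
The state is a dict: "time_s": time; "joint_positions": joint angles; "joint_vel": joint speeds; "joint_efforts": joint torques, N m; "tcp_pos": TCP position; "orientation": TCP orientation; "force": force on the tool from outside, world axes, zero at the start; "ft_torque": the same for the moment, N m; "finger_gap": finger opening in m; "gripper_force": force on a finger pad.
Only numpy, scipy, OpenCV 4.12 (cv2) and the standard library are available. Lean on these libraries where they do the work, as an engineer would, in place of code of your own. Each camera call takes 0.05 s, during which the arm holds its last target. There are 200 camera calls.

### The job

The new wall cabinet lies on its back on the bench with both sliding doors part open, and the glue bottle has been left standing in one bay, in a door's way. Lift the bottle out and set it down gently, upright, on the small plywood glue board beside the cabinet, then run both doors fully home, each against the end of the frame nearest its own finger slot, without slamming them. The low tin of shelf pins stays in its bay under the doors, and the tools lying about are to be left where they are.

Things in the scene. Friction and masses are not known exactly. Their poses are not given: they have to be found in the camera images.
- cabinet: Fixed cabinet of light wood lying on its back, open front up: 300 mm (x) by 496 (y), rim 135 above the bench. Origin: centre of its underside, z up. Opening 264 (x) by 460 (y); bay floor at z = 9 mm; low partition at y = 0, below the doors. Doors slide along y in grooves in the long boards, the outer above the inner; lips 10 wide hold them in. At the start 90 or more is uncovered at each end.
- outer_door (a joint): Opening of the outer (upper) door, m: 0 = home against the cabinet's +y end, growing towards -y, at most 0.21. Plywood, 245 mm (y) by 261 (x), 12 thick, top face 127 above the bench. Sliding takes about 3 N plus 12 N per m/s; it stays where it is left. A finger slot is cut through it near its leading (+y) edge.
- inner_door (a joint): Opening of the inner (lower) door, m: 0 = home against the cabinet's -y end, growing towards +y, at most 0.21. Like the outer door, but its top face is 109 mm above the bench, 6 below the outer door's underside, and its slot is near its leading (-y) edge: covered by the outer door at the start, free once that is home. Shut, the doors overlap by 30.
- outer_door_slot (a point): Centre of the outer door's finger slot, at the door's top face. Rectangular hole through the door, 40 mm along the cabinet's y (the sliding direction) by 100 along its x; centre 42 from the door's leading edge. Axes as the cabinet's. The inner door may lie 18 below this point.
- inner_door_slot (a point): Centre of the inner door's finger slot at the height of that door's top face; same slot, 42 mm from the door's leading edge, on the cabinet's -y side. Axes as the cabinet's.
- glue_bottle: Loose white glue bottle with a black screw cap, 0.2 to 0.4 kg, standing upright on the floor of one bay (either end). Origin: centre of its underside; z up its axis. Cylinder of 54 mm diameter up to 158 mm, tapering to 34 mm diameter at 170 mm; cap 32 mm diameter from 170 to 188 mm (its top). It stands about 62 mm above the cabinet's rim.
- glue_board: Fixed square offcut of plywood lying on the bench to the left or right of the cabinet, 120 by 120 mm, 9 mm thick, empty but for drips of glue. Origin: centre of its underside, on the bench.
- pin_tin: Low round tin of shelf pins, 68 mm diameter, 48 mm high, standing on the floor of the other bay, well under the doors. Stays there. Origin: centre of its underside.
- block_plane: Bystander: steel block plane, 160 by 50 mm, 64 mm high, on the bench on the side of the cabinet away from the glue board. Origin: centre of its sole; x along it.
- try_square: Bystander: try square lying flat, 18 mm high, stock 115 mm, blade 150 mm. Origin: under the middle of the stock.
- chisel: Bystander: chisel lying flat, 220 mm long, 26 mm high. Origin: under the middle of its length.
- tape_measure: Bystander: tape measure, 72 by 66 mm, 37 mm high. Origin: centre of its underside.
- pencil: Bystander: carpenter's pencil, 190 mm long, 8 mm high. Origin: centre of its underside.
Not all that is in view belongs to the job. Several things have the shape of the glue_board; the one meant has the colours described above.

How it is judged:
By the outcome, as a careful person would: the job done as asked, in the order asked, and still so for the second after the job is handed in, with the robot touching nothing.
It also fails if it takes over 58 s, if anything falls off the work surface, if the arm or the gripper's body presses on something with over 40 N, if the wrist force passes 120 N, or if a joint passes its speed limit or range.

## Working session

There is one attempt and no reset: what is moved stays moved. The work goes in short steps, Python scripts to look and compute and a tool call to move; the robot and the scene stay as the last step left them, time stands still between calls to the robot, and variables do not carry over. Pictures are saved under pics/ and viewed, at most 10 in all, crops included, and the job is handed in when it is done.

Besides the shell and the picture viewer there is one more tool, called after ">>>" by a JSON object that holds its "op" and its "data". jog_arm: Moves the arm, as the interface text tells. Its arguments: {"type":"object","properties":{"moves":{"type":"array","items":{"type":"array","items":{"type":"number"}}}},"required":["moves"]}

```bash
mkdir -p pics; cat > h.py <<'E'
from station import manip
import numpy as np, cv2
def snap(n,f):
    p,d=manip.snapshot(n); cv2.imwrite('pics/'+f+'.png',p); np.savez('pics/'+f+'.npz',p=p,d=d); return p,d
def cloud(n,d):
    m=manip.camera_model(n); R=cv2.Rodrigues(np.array(m['rvec'],float))[0]; t=np.array(m['tvec'],float).ravel()
    v,u=np.mgrid[:480,:640]
    P=np.stack([(u-m['cx'])/m['fx']*d,(v-m['cy'])/m['fy']*d,d],-1)
    return (P-t)@R
E
python3 - <<'E'
from h import *
for n in('scene','top'):
    p,d=snap(n,n+'0'); m=manip.camera_model(n); W=cloud(n,d); print(m, W[240,320])
print(manip.get_state())
E
```

```text
{'fx': 617.6563306866257, 'fy': 617.6563306866257, 'cx': 324.191548599122, 'cy': 239.3068677413607, 'rvec': array([ 0.08102943,  2.99680965, -0.90049162]), 'tvec': array([0.47456758, 0.03267242, 1.96226474])} [0.48818061 0.01828796 0.12420244]
{'fx': 441.4446343008284, 'fy': 441.4446343008284, 'cx': 319.96534669762264, 'cy': 244.63884251294598, 'rvec': array([ 2.19906381, -2.1724953 ,  0.04562582]), 'tvec': array([0.00701201, 0.46024142, 1.13975125])} [0.46396798 0.01081305 0.13723174]
{'time_s': 0.1, 'joint_positions': array([ 1.01489287e+00,  2.21177999e-01,  1.52752387e+00,  2.39108424e-05,
        1.39470699e+00, -1.26099916e-01]), 'joint_vel': array([ 0.00068638, -0.00036842, -0.00292318,  0.00157112, -0.00031605,
       -0.00038524]), 'joint_efforts': array([ 1.53527413e-03, -4.98238635e+01, -3.90546191e+01, -1.31049665e-04,
        5.66888368e-03, -7.38528274e-05]), 'tcp_pos': array([0.26014945, 0.56770589, 0.24927519]), 'orientation': array([ 2.13253426e-01,  9.76996495e-01, -8.51878098e-04, -3.14788806e-04]), 'force': array([-0.67793836,  0.09407754, -0.18464795]), 'ft_torque': array([-0.00133096, -0.02122745,  0.00388675]), 'gripper_force': 0.0, 'finger_gap': 0.08576668898310452}
```

View pics/top0.png

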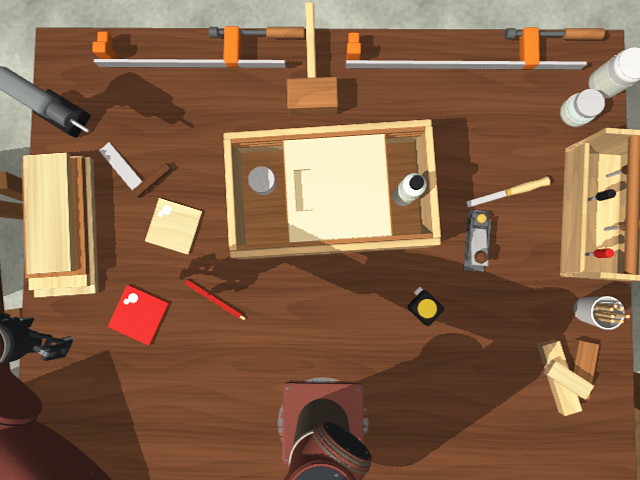

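View pics/scene0.png

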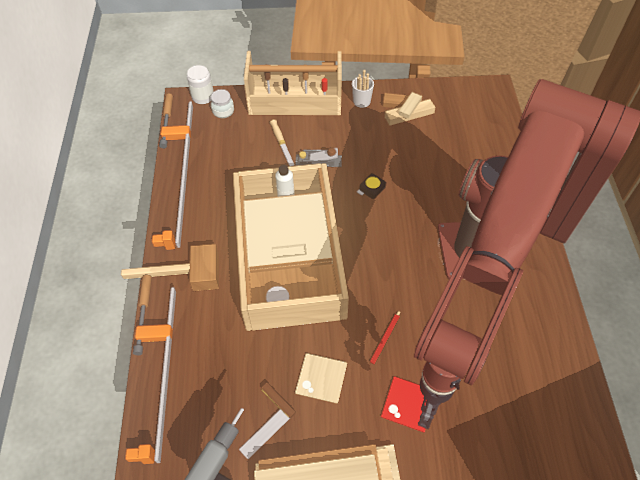

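Top view: the cabinet runs from about (225,130) to (440,250) with a slight yaw, and image left is +y. The bottle cap is at (416,183) in the -y bay and the plywood board at (174,225). The red square is a decoy, and the outer door's slot is at (302,190).

```bash
python3 - <<'E'
from h import *
def rect(Q,l):
    r=cv2.minAreaRect((Q[:,:2]*1000).astype(np.float32)); print(l,len(Q),np.round(r[0],1),np.round(r[1],1),round(r[2],2),'z',np.round(np.median(Q[:,2]),4), 'corners',np.round(cv2.boxPoints(r)).tolist())
for n in('top','scene'):
    z=np.load(f'pics/{n}0.npz'); W=cloud(n,z['d']); p=z['p'].astype(int); ok=z['d']>0
    x,y,h=W[...,0],W[...,1],W[...,2]
    inc=ok&(x>.25)&(x<.75)&(abs(y-.0)<.32)
    m=(inc&(h>.129)&(h<.142)&(p.sum(-1)>330)).astype(np.uint8)
    k,L,S,_=cv2.connectedComponentsWithStats(m); i=1+S[1:,4].argmax(); rect(W[L==i],n+' rim')
    b=p.max(-1)
    m=inc&(h>.192)&(h<.21)&(b<90); Q=W[m]; 
    if len(Q): print('cap',len(Q),Q[:,:2].min(0),Q[:,:2].max(0),np.median(Q,0))
    m=inc&(h>.145)&(h<.192)&(b>100); Q=W[m]; 
    if len(Q): print('bottle',len(Q),Q[:,:2].min(0),Q[:,:2].max(0),Q[:,2].max())
    # doors
    m=(inc&(h>.120)&(h<.1305)&(p.sum(-1)>450)).astype(np.uint8); m=cv2.morphologyEx(m,cv2.MORPH_OPEN,np.ones((5,5)))
    k,L,S,_=cv2.connectedComponentsWithStats(m); i=1+S[1:,4].argmax(); rect(W[L==i],n+' odoor')
    print(np.histogram(h[m>0],8))
    # board
    seed=(225,180) if n=='top' else (378,325)
    c=p[seed]; m=ok&(abs(h)<.03)&(abs(p-c).sum(-1)<130)
    k,L,S,_=cv2.connectedComponentsWithStats(m.astype(np.uint8)); rect(W[L==L[seed]],n+' board')
    m=inc&(h>.045)&(h<.07); Q=W[m]; 
    m=(inc&(h>.05)&(h<.066)&(y>.1)).astype(np.uint8);k,L,S,_=cv2.connectedComponentsWithStats(m)
    if k>1: i=1+S[1:,4].argmax(); rect(W[L==i],n+' tin')
E
```

```text
top rim 5905 [588.6 -11.9] [300.  496.8] 4.24 z 0.1352 corners [[421.0, 225.0], [457.0, -271.0], [757.0, -249.0], [720.0, 247.0]]
cap 153 [ 0.57714884 -0.21602922] [ 0.60663717 -0.18673095] [ 0.59048579 -0.20049877  0.19750627]
bottle 307 [ 0.56502858 -0.22678085] [ 0.61688308 -0.17346604] 0.19101021488205344
top odoor 4616 [573.2 -29.1] [209.4 240.7] 4.28 z 0.1274 corners [[460.0, 83.0], [478.0, -157.0], [687.0, -141.0], [669.0, 99.0]]
(array([   9,   49,  218,  673, 1216, 1621, 1321,  769]), array([0.1206957 , 0.12192064, 0.12314558, 0.12437052, 0.12559546,
       0.1268204 , 0.12804534, 0.12927028, 0.13049523]))
top board 2039 [505.9 401.6] [120.8 119.5] 73.47 z 0.0101 corners [[431.0, 361.0], [546.0, 327.0], [580.0, 442.0], [466.0, 476.0]]
top tin 559 [622.7 165.2] [65.8 66.3] 57.51 z 0.0576 corners [[577.0, 155.0], [633.0, 120.0], [668.0, 175.0], [612.0, 211.0]]
scene rim 3127 [586.1 -12.7] [299.5 502.7] 4.07 z 0.1344 corners [[419.0, 227.0], [455.0, -274.0], [753.0, -253.0], [718.0, 249.0]]
cap 7 [ 0.57794874 -0.20377316] [ 0.60278828 -0.1888993 ] [ 0.57831991 -0.19306902  0.1952534 ]
bottle 216 [ 0.44055306 -0.25246504] [0.72412395 0.23303531] 0.1914245968868862
scene odoor 76 [ 608.2 -119.5] [40.8 25.1] 88.97 z 0.1264 corners [[595.0, -140.0], [620.0, -140.0], [621.0, -99.0], [596.0, -99.0]]
(array([21, 29, 28, 35, 50, 53, 48, 45]), array([0.12022856, 0.1215067 , 0.12278484, 0.12406298, 0.12534112,
       0.12661926, 0.1278974 , 0.12917554, 0.13045368]))
scene board 1741 [505.9 400. ] [123.9 123.4] 73.99 z 0.0083 corners [[430.0, 357.0], [548.0, 323.0], [582.0, 443.0], [464.0, 477.0]]
scene tin 265 [623.8 154.6] [65.4 50.7] 9.49 z 0.0567 corners [[587.0, 174.0], [596.0, 124.0], [660.0, 135.0], [652.0, 185.0]]
```

>>> {"op": "jog_arm", "data": {"moves": [[0,2,-4,0,-6],[0,4,-8.5,0,-13],[0,6,-13,0,-20],[0,8,-17.5,0,-27],[0,10,-22,0,-34],[0,12,-26.5,0,-40],[0,14,-31,0,-46],[0,15,-35,0,-50]]}}

```text
time_s: 0.9
tcp_pos: [0.4111, 0.2159, 0.2501]
orientation: [0.608, 0.794, -0.0, 0.0]
force: [0.8, -0.0, 0.5]
finger_gap: 0.0855
gripper_force: 0.0
```

>>> {"op": "jog_arm", "data": {"moves": [[0,2,-4.5,0,-2],[0,4,-9,0,-4],[0,6,-13.5,0,-6],[0,8,-18,0,-8],[0,10,-22.5,0,-10],[0,12,-27,0,-11],[0,14,-31.5,0,-11],[0,15,-35,0,-11]]}}

```text
time_s: 1.7
tcp_pos: [0.561, -0.1347, 0.2497]
orientation: [0.68, 0.733, -0.0, -0.0]
force: [0.2, 0.0, 0.0]
finger_gap: 0.0854
gripper_force: 0.0
```

>>> {"op": "jog_arm", "data": {"moves": [[0,1.5,-3.4,0,0],[0,3.1,-6.8,0,0],[0,3.1,-6.8,0,0],[0,3.1,-6.8,-2.5,0],[0,3.1,-6.8,-5,0],[0,3.1,-6.8,-7.5,0],[0,3.1,-6.8,-9,0],[0,3.1,-6.8,-10,0]]}}

```text
time_s: 2.5
tcp_pos: [0.5906, -0.199, 0.1485]
orientation: [0.679, 0.734, -0.0, -0.001]
force: [-0.1, 0.5, 0.5]
finger_gap: 0.0854
gripper_force: 0.0
```

>>> {"op": "jog_arm", "data": {"moves": [[255,0,0,0,0],[255,0,0,0,0],[255,0,0,0,0],[255,0,0,0,0],[255,0,0,0,0],[255,0,0,0,0]]}}

```text
time_s: 3.1
tcp_pos: [0.5923, -0.2003, 0.152]
orientation: [0.68, 0.734, 0.0, 0.001]
force: [-1.1, 0.4, 6.4]
finger_gap: 0.0527
gripper_force: 63.7
```

>>> {"op": "jog_arm", "data": {"moves": [[255,0,0,0.5,0],[255,0,0,2,0],[255,0,0,4,0],[255,0,0,7,0],[255,0,0,10,0],[255,0,0,13,0],[255,0,0,15.5,0],[255,0,0,17,0]]}}

```text
time_s: 3.9
tcp_pos: [0.5919, -0.2, 0.3236]
orientation: [0.68, 0.734, 0.001, 0.002]
force: [0.4, 0.9, -3.9]
finger_gap: 0.0524
gripper_force: 63.5
```

>>> {"op": "jog_arm", "data": {"moves": [[255,0,1.5,0,0],[255,0,4,0,0],[255,-0.5,7.5,0,0],[255,-1,11.5,0,0],[255,-2,15.5,0,0],[255,-3,20,0,0],[255,-4,24.5,0,0],[255,-5,29,0,0]]}}

```text
time_s: 4.7
tcp_pos: [0.5395, 0.0927, 0.3184]
orientation: [0.68, 0.734, -0.001, -0.001]
force: [1.4, 0.2, -2.7]
finger_gap: 0.0526
gripper_force: 63.5
```

>>> {"op": "jog_arm", "data": {"moves": [[255,-0.5,4.5,0,0],[255,-1,9,0,0],[255,-1.5,13.5,0,0],[255,-2,18,0,0],[255,-2.5,22.5,0,0],[255,-3,26.5,0,0],[255,-3.3,29.5,0,0],[255,-3.5,31,0,0]]}}

```text
time_s: 5.5
tcp_pos: [0.5039, 0.403, 0.3179]
orientation: [0.678, 0.735, -0.002, -0.001]
force: [1.0, -0.2, -3.3]
finger_gap: 0.0521
gripper_force: 63.6
```

```bash
python3 - <<'E'
from h import *
s=manip.get_state(); print(s['tcp_pos'],s['force'],s['ft_torque'],s['finger_gap'])
p,d=snap('scene','scene1'); W=cloud('scene',d)
pt,dt=snap('top','top1')
m=manip.camera_model('scene'); 
uv=cv2.projectPoints(s['tcp_pos'][None],m['rvec'],m['tvec'],np.array([[m['fx'],0,m['cx']],[0,m['fy'],m['cy']],[0,0,1]]),None)[0].ravel(); print(uv)
u,v=uv.astype(int); c=cv2.resize(p[max(v-80,0):v+120,max(u-100,0):u+100],None,fx=2.5,fy=2.5); cv2.imwrite('pics/c1.png',cv2.hconcat([c[:500],pt[:480].copy()[0:480,100:400]]) if 0 else c)
# bottle lowest points
Q=W[v-60:v+110,u-60:u+60].reshape(-1,3); col=p[v-60:v+110,u-60:u+60].reshape(-1,3).astype(int)
t=s['tcp_pos']; k=(np.hypot(*(Q[:,:2]-t[:2]).T)<.04)&(Q[:,2]<t[2]-.025)&(Q[:,2]>.1)
Q=Q[k]; print(len(Q),np.percentile(Q[:,2],[0,1,5,50]))
for lo in np.arange(.15,.3,.025):
    B=Q[(Q[:,2]>lo)&(Q[:,2]<lo+.025)]
    if len(B)>5:
        r,*_=np.linalg.lstsq(np.c_[2*B[:,:2],np.ones(len(B))],(B[:,:2]**2).sum(1),rcond=None); print(round(lo,3),len(B),r[:2],np.sqrt(r[2]+r[:2]@r[:2]))
E
```

```text
[0.50394927 0.40302452 0.31786076] [ 1.03981791 -0.20418864 -3.27376235] [-0.04779167  0.01161138  0.01391952] 0.05210006486120496
[320.53516062 330.80694837]
394 [0.17391092 0.17760302 0.18347285 0.23817449]
0.175 68 [0.50136547 0.40105858] 0.0257337075574143
0.2 77 [0.50165282 0.40133695] 0.025956033156566773
0.225 87 [0.50197804 0.40017505] 0.026727966777157202
0.25 93 [0.50198039 0.40026228] 0.026714048226836512
0.275 67 [0.5022447  0.40067029] 0.026058256504104024
```

View pics/c1.png

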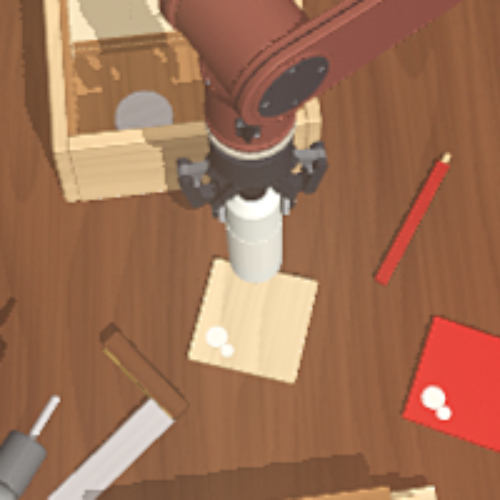

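The bottle hangs upright over the board, its underside at about z = 0.177. Lowering it now.

>>> {"op": "jog_arm", "data": {"moves": [[255,0.2,-0.1,-1.5,0],[255,0.3,-0.1,-4,0],[255,0.3,-0.1,-7,0],[255,0.3,-0.1,-10,0],[255,0.3,-0.1,-12.5,0],[255,0.3,-0.1,-14.5,0],[255,0.3,-0.1,-15.5,0],[255,0.3,-0.1,-16,0]]}}

```text
time_s: 6.4
tcp_pos: [0.509, 0.3974, 0.1583]
orientation: [0.68, 0.733, -0.001, -0.0]
force: [-0.1, -0.0, -2.9]
finger_gap: 0.0524
gripper_force: 63.6
```

>>> {"op": "jog_arm", "data": {"moves": [[255,0,0,-0.1,0],[255,0,0,-0.2,0],[255,0,0,-0.3,0],[255,0,0,-0.4,0],[255,0,0,-0.5,0],[255,0,0,-0.6,0],[255,0,0,-0.6,0]]}}

```text
time_s: 7.1
tcp_pos: [0.5093, 0.3992, 0.1541]
orientation: [0.68, 0.734, -0.0, -0.0]
force: [-1.3, -0.1, -3.2]
finger_gap: 0.0521
gripper_force: 63.6
```

>>> {"op": "jog_arm", "data": {"moves": [[255,0,0,-0.1,0],[255,0,0,-0.1,0],[255,0,0,-0.2,0],[255,0,0,-0.2,0]]}}

```text
time_s: 7.5
tcp_pos: [0.5095, 0.3991, 0.1523]
orientation: [0.68, 0.734, 0.0, 0.0]
force: [0.7, -0.2, -3.3]
finger_gap: 0.0522
gripper_force: 63.8
```

>>> {"op": "jog_arm", "data": {"moves": [[255,0,0,-0.1,0],[255,0,0,-0.1,0],[255,0,0,-0.2,0],[255,0,0,-0.2,0]]}}

```text
time_s: 7.9
tcp_pos: [0.5096, 0.3996, 0.1521]
orientation: [0.68, 0.734, 0.001, -0.0]
force: [-3.5, -1.5, 8.5]
finger_gap: 0.0523
gripper_force: 64.9
```

>>> {"op": "jog_arm", "data": {"moves": [[90,0,0,0,0],[80,0,0,0,0],[60,0,0,0,0],[30,0,0,0,0],[0,0,0,0,0],[0,0,0,0,0],[0,0,0,0,0]]}}

```text
time_s: 8.6
tcp_pos: [0.5094, 0.3991, 0.1502]
orientation: [0.68, 0.734, -0.0, -0.0]
force: [0.7, 0.0, -0.5]
finger_gap: 0.0854
gripper_force: 0.0
```

>>> {"op": "jog_arm", "data": {"moves": [[0,0,0,1,0],[0,0,0,2.5,0],[0,0,0,5,0],[0,0,0,8,0],[0,0,0,11,0],[0,0,0,13,0],[0,0,-4,13,0],[0,0,-8,13,0]]}}

```text
time_s: 9.4
tcp_pos: [0.5099, 0.3194, 0.2834]
orientation: [0.679, 0.734, 0.002, 0.001]
force: [0.6, -0.9, -0.6]
finger_gap: 0.0851
gripper_force: 0.0
```

>>> {"op": "jog_arm", "data": {"moves": [[255,0,-4.5,0,0],[255,0,-9,0,0],[255,0,-13,0,0],[255,0,-13,0,0]]}}

```text
time_s: 9.8
tcp_pos: [0.5101, 0.1852, 0.2824]
orientation: [0.681, 0.732, 0.0, 0.001]
force: [-0.0, 0.2, 0.1]
finger_gap: 0.0282
gripper_force: 0.0
```

```bash
python3 - <<'E'
from h import *
s=manip.get_state(); print(s['tcp_pos'],s['finger_gap'],s['joint_positions'])
p,d=snap('top','top2'); ps,ds=snap('scene','scene2')
W=cloud('top',d)
x,y,h=np.moveaxis(W,-1,0)
k=(d>0)&(h>.19)&(h<.205)&(abs(x-.508)<.05)&(abs(y-.4)<.05); print('cap',k.sum(),W[k].mean(0) if k.any() else 0)
# cabinet-frame
c=np.array([.5886,-.0119]); a=np.radians(4.2)
xc=(x-c[0])*np.cos(a)+(y-c[1])*np.sin(a); yc=-(x-c[0])*np.sin(a)+(y-c[1])*np.cos(a)
for xx in(-.09,-.03,.03,.09):
    r=[]
    for yy in np.arange(-.23,.235,.01):
        q=(d>0)&(abs(xc-xx)<.006)&(abs(yc-yy)<.005)&(h<.145); r.append(int(np.median(h[q])*1000) if q.any() else -1)
    print(xx,r)
E
```

```text
[0.5100646  0.18519535 0.28237018] 0.028153244666473953 [ 2.03926876e-01  1.29432092e-03  1.70411466e+00 -1.72640563e-03
  1.43378602e+00  1.32402514e-01]
cap 0 0
-0.09 [79, 9, 9, 8, 9, 8, 9, 7, 11, 126, 127, 127, 127, 126, 127, 127, 127, 127, 127, 127, 127, 128, 127, 126, 127, 128, 126, 127, 128, 127, 126, 127, 126, 127, 128, 9, 10, 10, 11, 9, 10, 9, 9, 8, 9, 8, 20]
-0.03 [83, 8, 10, 8, 8, 8, 9, 8, -1, 126, 126, 127, 128, 128, 127, 127, 128, 126, 126, 127, 128, 127, 128, 127, 126, 128, 127, 127, 110, 111, 109, 110, 127, 126, 128, 11, 10, 9, 9, 9, 10, 9, 9, 9, 9, 9, 29]
0.03 [82, 10, 8, 9, 10, 9, 8, 9, 11, 128, 126, 127, 128, 127, 127, 127, 127, 127, 128, 127, 128, 128, 127, 126, 128, 127, 127, 128, 109, 109, 109, 109, 126, 128, 129, 9, 8, 10, 52, 57, 57, 56, 57, 56, 11, 9, 51]
0.09 [78, 9, 9, 8, 9, 9, 10, 9, -1, 126, 127, 127, 126, 127, 128, 127, 127, 127, 127, 128, 128, 127, 128, 127, 128, 128, 127, 127, 127, 126, 127, 127, 126, 128, 128, 10, 9, 9, 10, 9, 10, 11, 10, 10, 9, 9, 84]
```

View pics/top2.png

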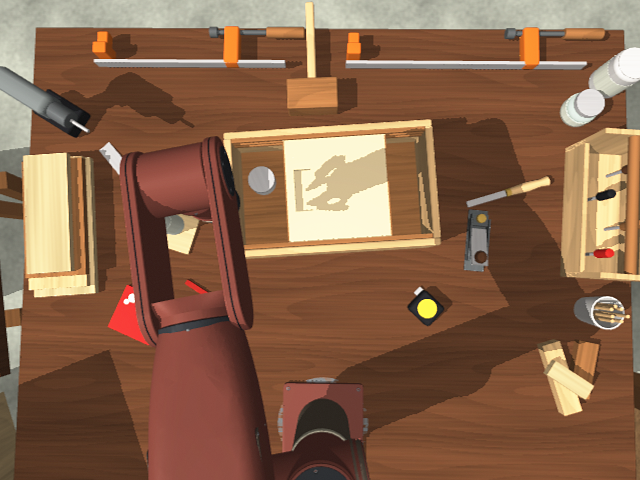

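Bottle released. The outer door's leading edge is at y_c ≈ 0.107 and its slot at y_c ≈ 0.065. Going to the slot with the fingers shut.

>>> {"op": "jog_arm", "data": {"moves": [[255,2.5,-4,-1,0],[255,5,-8.5,-3,0],[255,7.5,-13.5,-5,0],[255,7.5,-13.7,-7,0],[255,7.5,-13.7,-9,0],[255,7.5,-13.7,-9,0]]}}

```text
time_s: 10.5
tcp_pos: [0.5829, 0.053, 0.1871]
orientation: [0.679, 0.734, -0.002, -0.002]
force: [-0.4, 0.1, 0.4]
finger_gap: -0.0
gripper_force: 0.0
```

```bash
python3 - <<'E'
from h import *
s=manip.get_state(); print(s['tcp_pos'],s['finger_gap'])
z=np.load('pics/top0.npz'); d=z['d']; W=cloud('top',d); x,y,h=np.moveaxis(W,-1,0)
c=np.array([.5886,-.0119]); a=np.radians(4.2)
xc=(x-c[0])*np.cos(a)+(y-c[1])*np.sin(a); yc=-(x-c[0])*np.sin(a)+(y-c[1])*np.cos(a)
k=(d>0)&(h>.100)&(h<.1165)&(abs(xc)<.08)&(yc>.03)&(yc<.1)
for v in(xc,yc): print(np.percentile(v[k],[1,50,99]),k.sum())
for n in('top2',):
    w=np.load('pics/top0.npz')
    g=(d>0)&(h>.12)&(abs(xc)<.12); print(np.percentile(yc[g&(abs(h-.127)<.005)&(abs(yc)<.2)],[.5,99.5]))
p,d=snap('top','top3'); W=cloud('top',d); k=(d>0)&(W[...,2]>.185)&(W[...,2]<.202)&(abs(W[...,0]-.508)<.06)&(abs(W[...,1]-.4)<.06); print('cap',k.sum(),W[k].mean(0) if k.any() else 0)
E
```

```text
[0.58287345 0.05304067 0.18713017] -3.759621431685378e-05
[-0.04653791  0.00189841  0.05050513] 667
[0.0475866  0.06686309 0.08669821] 667
[-0.13574158  0.10740001]
cap 187 [0.50826536 0.39649729 0.19663032]
```

>>> {"op": "jog_arm", "data": {"moves": [[255,0.2,0.2,-1,0],[255,0.2,0.2,-2.5,0],[255,0.2,0.2,-4,0],[255,0.2,0.2,-4.8,0],[255,0.2,0.2,-5.3,0],[255,0.2,0.2,-5.3,0]]}}

```text
time_s: 11.15
tcp_pos: [0.5858, 0.0542, 0.1362]
orientation: [0.68, 0.734, -0.001, -0.001]
force: [0.0, -0.3, -0.1]
finger_gap: -0.0002
gripper_force: 0.0
```

>>> {"op": "jog_arm", "data": {"moves": [[255,0,0.4,0,0],[255,-0.1,0.8,0,0],[255,-0.1,1.2,0,0],[255,-0.1,1.8,0,0],[255,-0.2,2.4,0,0],[255,-0.2,3,0,0]]}}

```text
time_s: 11.75
tcp_pos: [0.5847, 0.0845, 0.1378]
orientation: [0.68, 0.734, 0.0, 0.0]
force: [-1.3, -5.1, 2.2]
finger_gap: -0.0001
gripper_force: 1.9
```

>>> {"op": "jog_arm", "data": {"moves": [[255,-0.1,0.8,-0.1,0],[255,-0.1,1.8,-0.1,0],[255,-0.2,2.9,-0.1,0],[255,-0.3,4,-0.1,0],[255,-0.4,5.1,-0.1,0],[255,-0.5,6.2,-0.1,0],[255,-0.5,7,-0.1,0],[255,-0.6,7.6,-0.1,0]]}}

```text
time_s: 12.55
tcp_pos: [0.5785, 0.1612, 0.1363]
orientation: [0.679, 0.734, 0.0, 0.0]
force: [3.5, -3.7, 0.5]
finger_gap: 0.0004
gripper_force: 1.8
```

>>> {"op": "jog_arm", "data": {"moves": [[255,0,0.3,0,0],[255,0,0.6,0,0],[255,-0.1,0.8,0,0],[255,-0.1,1,0,0],[255,-0.1,1.2,0,0],[255,-0.1,1.4,0,0],[255,-0.1,1.6,0,0]]}}

```text
time_s: 13.25
tcp_pos: [0.5769, 0.1762, 0.1361]
orientation: [0.68, 0.734, -0.0, -0.0]
force: [-1.0, -3.6, 2.5]
finger_gap: 0.0001
gripper_force: 1.6
```

>>> {"op": "jog_arm", "data": {"moves": [[255,0,0.15,0,0],[255,0,0.3,0,0],[255,0,0.45,0,0],[255,0,0.6,0,0],[255,0,0.7,0,0],[255,0,0.8,0,0]]}}

```text
time_s: 13.85
tcp_pos: [0.577, 0.183, 0.1359]
orientation: [0.68, 0.734, -0.001, 0.0]
force: [-3.1, -10.8, 0.9]
finger_gap: -0.0
gripper_force: 5.0
```

>>> {"op": "jog_arm", "data": {"moves": [[255,0,0.1,0,0],[255,0,0.2,0,0],[255,0,0.2,0,0]]}}

```text
time_s: 14.15
tcp_pos: [0.577, 0.1831, 0.1359]
orientation: [0.68, 0.734, -0.003, 0.001]
force: [-3.4, -14.5, 2.3]
finger_gap: -0.0002
gripper_force: 7.0
```

>>> {"op": "jog_arm", "data": {"moves": [[255,0.1,-0.6,0,0],[255,0.1,-1.1,0,0],[255,0.1,-1.1,1.5,0],[255,0.1,-1.1,4,0],[255,0.1,-1.1,7,0],[255,0.1,-1.1,10,0],[255,0.1,3,11,0],[255,0.1,7,11,0]]}}

```text
time_s: 14.95
tcp_pos: [0.5804, 0.2575, 0.2516]
orientation: [0.68, 0.733, 0.004, 0.002]
force: [0.8, -1.0, -0.5]
finger_gap: 0.0002
gripper_force: 0.0
```

```bash
python3 - <<'E'
from h import *
s=manip.get_state(); print(s['tcp_pos'],s['finger_gap'])
p,d=snap('top','top4'); W=cloud('top',d); x,y,h=np.moveaxis(W,-1,0)
c=np.array([.5886,-.0119]); a=np.radians(4.2)
xc=(x-c[0])*np.cos(a)+(y-c[1])*np.sin(a); yc=-(x-c[0])*np.sin(a)+(y-c[1])*np.cos(a)
g=(d>0)&(abs(xc)<.12)&(abs(yc)<.235)
o=g&(abs(h-.127)<.005); i=g&(abs(h-.109)<.006)&(yc<0)
print('outer trailing',np.percentile(yc[o],[.5,1,5]),'inner',np.percentile(yc[i],[.5,1,50,99.5]))
for xx in(-.08,-.03,0,.03,.08):
    r=[]
    for yy in np.arange(-.2275,.01,.005):
        q=g&(abs(xc-xx)<.006)&(abs(yc-yy)<.003); r.append(int(np.median(h[q])*1000) if q.any() else -1)
    print(xx,r)
k=(d>0)&(h>.085)&(h<.09)&0
E
```

```text
[0.58044201 0.25745301 0.25157726] 0.00016199331469037844
outer trailing [-0.23017984 -0.22964901 -0.00635241] inner [-0.23034897 -0.23010425 -0.06954248 -0.01620405]
-0.08 [67, 9, 10, 8, 10, 8, 8, 8, 9, 8, 8, 10, 8, 10, 10, 9, -1, -1, 111, 109, 109, 110, 109, 109, 108, 109, 108, 109, 111, 110, 109, 108, 108, 109, 109, 108, 108, 108, 108, 109, 109, 109, 109, 126, 128, 127, 127, 128]
-0.03 [60, 8, 8, 8, 9, 9, 9, 8, 10, 9, 9, 7, 10, 7, 8, 8, -1, -1, 110, 110, 110, 107, 106, 10, 8, 8, 9, 10, 10, 11, -1, 108, 109, 109, 109, 109, 109, 110, 109, 110, 109, 110, 110, 127, 126, 126, 128, 127]
0 [69, 9, 8, 9, 9, 10, 9, 10, 9, 9, 10, 11, 11, 10, 8, 10, -1, -1, 108, 109, 110, 108, 107, 11, 9, 9, 9, 8, 9, 10, -1, 110, 109, 109, 109, 109, 109, 109, 109, 109, 110, 108, 109, 127, 128, 127, 128, 127]
0.03 [74, 9, 9, 9, 10, 10, 9, 9, 9, 9, 10, 9, 8, 9, 9, 8, -1, -1, 108, 110, 109, 106, 108, 12, 11, 10, 8, 8, 9, 10, -1, 109, 109, 107, 110, 109, 110, 109, 109, 110, 110, 109, 109, 128, 126, 128, 128, 128]
0.08 [69, 9, 10, 9, 10, 10, 11, 9, 8, 8, 9, 9, 10, 10, 7, 6, -1, -1, 109, 109, 110, 110, 109, 108, 109, 109, 110, 110, 110, 109, 108, 110, 108, 109, 109, 109, 109, 109, 110, 110, 109, 109, 109, 128, 128, 128, 127, 127]
```

View pics/top4.png

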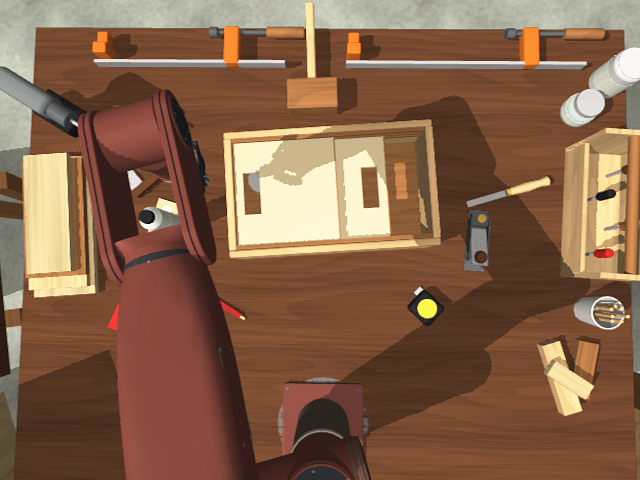

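Outer door home (trailing edge at y_c ≈ -0.015) and bottle standing on the board at about (150,218). The inner slot, at about (370,188), is free: y_c ≈ -0.098.

>>> {"op": "jog_arm", "data": {"moves": [[255,0.2,-4,0,0],[255,0.5,-8.5,0,0],[255,0.8,-13.5,0,0],[255,1,-18.5,0,0],[255,1.2,-23.5,0,0],[255,1.5,-28.5,0,0],[255,1.7,-33,0,0],[255,1.8,-36.5,0,0]]}}

```text
time_s: 15.8
tcp_pos: [0.5967, -0.1113, 0.2477]
orientation: [0.68, 0.733, 0.001, 0.001]
force: [0.8, 0.2, -0.1]
finger_gap: -0.0003
gripper_force: 0.0
```

>>> {"op": "jog_arm", "data": {"moves": [[255,0,0,-2,0],[255,0,0,-5,0],[255,0,0,-6.5,0],[255,0,0,-7,0],[255,0,0,-7,0]]}}

```text
time_s: 16.3
tcp_pos: [0.5964, -0.1083, 0.1762]
orientation: [0.679, 0.734, -0.0, -0.0]
force: [0.5, 0.5, 0.2]
finger_gap: 0.0002
gripper_force: 0.0
```

>>> {"op": "jog_arm", "data": {"moves": [[255,0.1,-0.1,-1.5,0],[255,0.1,-0.1,-3.2,0],[255,0.1,-0.1,-4.6,0],[255,0.1,-0.1,-5.4,0],[255,0.1,-0.1,-5.9,0],[255,0.1,-0.1,-5.9,0]]}}

```text
time_s: 16.9
tcp_pos: [0.5972, -0.1097, 0.1167]
orientation: [0.68, 0.734, -0.0, -0.0]
force: [0.1, -0.3, -0.1]
finger_gap: 0.0001
gripper_force: 0.0
```

>>> {"op": "jog_arm", "data": {"moves": [[255,0,-0.4,0,0],[255,0.1,-0.8,0,0],[255,0.1,-1.2,0,0],[255,0.1,-1.8,0,0],[255,0.2,-2.4,0,0],[255,0.2,-3,0,0]]}}

```text
time_s: 17.5
tcp_pos: [0.6, -0.1403, 0.1178]
orientation: [0.68, 0.734, 0.0, 0.0]
force: [1.7, 3.3, 1.7]
finger_gap: -0.0003
gripper_force: 1.9
```

>>> {"op": "jog_arm", "data": {"moves": [[255,0.1,-0.7,0,0],[255,0.1,-1.6,0,0],[255,0.2,-2.5,0,0],[255,0.3,-3.4,0,0],[255,0.3,-4.1,0,0],[255,0.4,-4.6,0,0],[255,0.4,-5,0,0],[255,0.4,-5.2,0,0]]}}

```text
time_s: 18.3
tcp_pos: [0.6034, -0.1923, 0.1171]
orientation: [0.68, 0.733, -0.0, -0.0]
force: [1.0, 3.5, 0.5]
finger_gap: -0.0002
gripper_force: 1.6
```

>>> {"op": "jog_arm", "data": {"moves": [[255,0,-0.2,0,0],[255,0,-0.4,0,0],[255,0,-0.6,0,0],[255,0.1,-0.8,0,0],[255,0.1,-0.95,0,0],[255,0.1,-1.1,0,0]]}}

```text
time_s: 18.9
tcp_pos: [0.604, -0.2029, 0.1171]
orientation: [0.68, 0.734, -0.0, -0.0]
force: [-2.1, 3.4, 0.7]
finger_gap: 0.0
gripper_force: 1.6
```

>>> {"op": "jog_arm", "data": {"moves": [[255,0,-0.15,0,0],[255,0,-0.3,0,0],[255,0,-0.45,0,0],[255,0,-0.55,0,0],[255,0,-0.65,0,0],[255,0,-0.65,0,0]]}}

```text
time_s: 19.5
tcp_pos: [0.6044, -0.2095, 0.1172]
orientation: [0.68, 0.734, -0.0, 0.0]
force: [-0.2, 2.4, -0.5]
finger_gap: 0.0
gripper_force: 1.2
```

>>> {"op": "jog_arm", "data": {"moves": [[255,0,-0.15,0,0],[255,0,-0.3,0,0],[255,0,-0.4,0,0],[255,0,-0.4,0,0]]}}

```text
time_s: 19.9
tcp_pos: [0.6045, -0.2105, 0.1172]
orientation: [0.679, 0.734, 0.002, -0.002]
force: [-0.5, 12.7, 1.8]
finger_gap: 0.0003
gripper_force: 6.2
```

>>> {"op": "jog_arm", "data": {"moves": [[255,0,0.7,0,0],[255,0,1.2,0,0],[255,0,1.2,1.5,0],[255,0,1.2,4,0],[255,0,1.2,8,0],[255,0,1.2,12,0],[255,-2,5,14,0],[255,-4,9,14,0]]}}

```text
time_s: 20.7
tcp_pos: [0.5665, -0.1251, 0.2638]
orientation: [0.681, 0.733, 0.002, 0.005]
force: [0.4, 1.5, 0.8]
finger_gap: 0.0003
gripper_force: 0.0
```

>>> {"op": "jog_arm", "data": {"moves": [[255,-3,0,0,0],[255,-7,0,0,0],[255,-11,0,0,0],[255,-15,0,0,0],[255,-17,0,0,0],[255,-17,0,0,0],[255,-17,0,0,0]]}}

```text
time_s: 21.4
tcp_pos: [0.3952, -0.1241, 0.2589]
orientation: [0.68, 0.733, 0.0, 0.002]
force: [-0.9, 0.0, 0.6]
finger_gap: 0.0001
gripper_force: 0.0
```

```bash
python3 - <<'E'
from h import *
p,d=snap('top','top5'); W=cloud('top',d); x,y,h=np.moveaxis(W,-1,0)
snap('scene','scene5')
c=np.array([.5886,-.0119]); a=np.radians(4.2)
xc=(x-c[0])*np.cos(a)+(y-c[1])*np.sin(a); yc=-(x-c[0])*np.sin(a)+(y-c[1])*np.cos(a)
g=(d>0)&(abs(xc)<.12)
for xx in(-.08,0.02,.08):
    r=[]
    for yy in np.r_[np.arange(-.24,-.14,.003),np.arange(-.03,0,.003),np.arange(.15,.24,.003)]:
        q=g&(abs(xc-xx)<.01)&(abs(yc-yy)<.002); r.append(int(np.median(h[q])*1000) if q.any() else -1)
    print(xx,r)
k=(d>0)&(h>.185)&(h<.202)&(abs(x-.508)<.06)&(abs(y-.4)<.06); print('cap',k.sum(),W[k].mean(0))
E
```

```text
-0.08 [135, 135, 135, 125, 110, 108, 109, 109, 110, 109, 111, 109, 110, 110, 109, 108, 109, 110, 109, 109, 109, 109, 109, 108, 109, 108, 110, 109, 109, 110, 108, 109, 109, 110, 108, 108, 110, 109, 108, 123, 128, 126, 126, 127, 127, 129, 128, 127, 126, 126, 126, 127, 128, 127, 127, 128, 127, 128, 126, 127, 128, 127, 128, 127, 127, 127, 127, 127, 127, 127, 128, 132, 136, 136]
0.02 [135, 135, 134, 126, 111, 59, 12, 11, 107, 106, 106, 100, 9, 9, 9, 9, 10, 10, 8, -1, -1, -1, -1, -1, 110, 110, 108, 108, 110, 110, 111, 108, 109, 109, 110, 108, 110, 109, 109, 128, 127, 127, 127, 127, 127, 127, 127, 127, 128, 128, 127, -1, -1, 59, 57, 57, 54, 53, 39, 32, 12, 10, 9, 115, 125, 126, 125, 126, 125, 69, 128, 134, 137, 136]
0.08 [136, 134, 134, 127, 113, 109, 109, 109, 109, 109, 109, 110, 110, 108, 108, 109, 109, 109, 108, 109, 109, 109, 109, 110, 108, 109, 110, 109, 109, 109, 109, 108, 109, 109, 109, 110, 110, 109, 110, 110, 126, 126, 127, 127, 127, 127, 127, 127, 127, 128, 128, 128, 128, 127, 127, 127, 127, 128, 127, 126, 127, 127, 127, 127, 127, 127, 127, 127, 127, 127, 128, 133, 135, 135]
cap 189 [0.50819449 0.39627902 0.19668622]
```

View pics/top5.png

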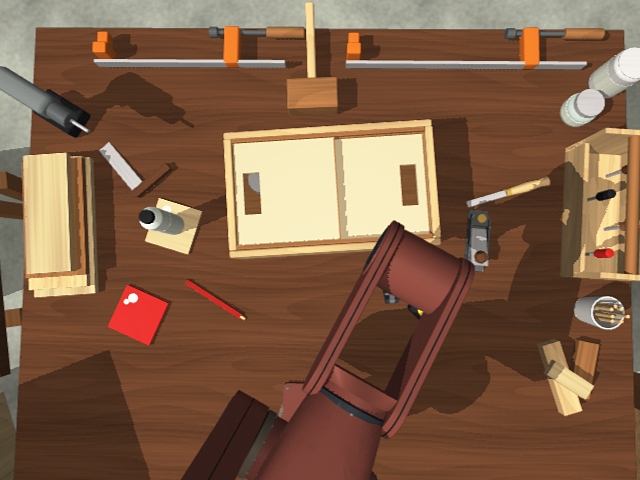

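View pics/scene5.png

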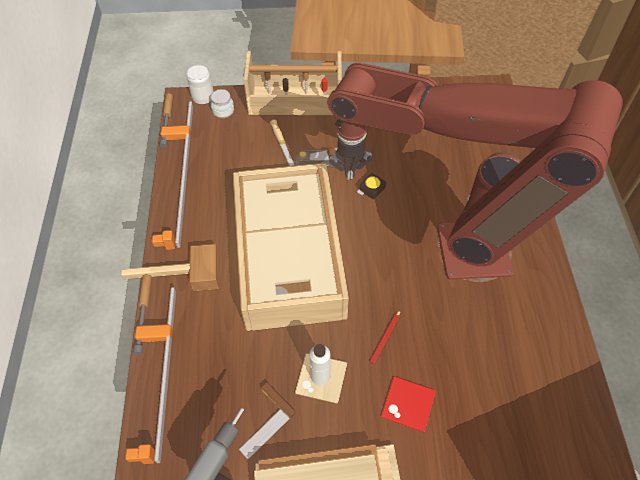

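Both doors are home: the top view shows slots at (252,193) and (409,185) and no gap at either end. The bottle stands on the plywood board at (165,222), and the tools look unmoved. Handing in.

```bash
python3 -c "
from station import manip; print(manip.finish_job())"
```

```text
the job is handed in; nothing more can be done
None
```

The job is handed in at about 21 s of the 58 s: the bottle stands upright on the plywood glue board, both doors are fully home at their own ends, and the pin tin and tools look unmoved in the final pictures.

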